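# Feed a crossbar through the clamps of two lab stands and hold it for tightening

## Task

Take the long metal crossbar from the notched rest and feed it from the left through the open bore of the left stand's clamp, over the flask, and on through the bore of the right stand's clamp, until both ends stick out well past the clamps (at least 2 cm). Finish while still gripping the bar and holding it there, still and not forced hard against the clamps, so that a colleague can tighten the thumbscrews; do not let go. Leave the glassware, bottles and other bench things where they are.

Things in the scene. Friction and masses are not known exactly. Their poses are not given: they have to be found in the camera images.
- bar: Crossbar: plain round bar of bare aluminium, 12 mm in diameter, 320 mm long over its rounded ends, about 95 g. Origin at its middle, y along it; both ends alike. It starts in one of the rest's two notches, axis 50 mm above the bench, about parallel to the rest's y, with 80 to 95 mm free beyond the supports at each end. It is the longer and thicker of the two rods there.
- bar_end_a (a point): The extreme point of one rounded end of the bar (at y = -160 mm of the bar).
- bar_end_b (a point): The extreme point of the other rounded end of the bar (at y = +160 mm of the bar).
- bore_left (a point): Centre of the round through-bore of the left stand's clamp, 170 mm above the bench. The bore runs level along this point's y axis, which points left, away from the other stand. Bore 16 mm in diameter, 26 mm long (13 mm each side of this point), in a sleeve of 28 mm outside diameter. Its thumbscrew, backed out of the bore, stands up to 40 mm above this point.
- bore_right (a point): The same point of the right stand. The two bores are in line with each other, 140 to 165 mm apart (centre to centre); x, y, z axes as for the left one.
- rest: Low grey notched rest, fixed to the bench: 86 mm (x) by 170 mm (y) by 54 mm high, origin under its middle. Two upright notched supports, 8 mm thick, at y = -70 and +70 mm; notches 14 mm wide and 10 mm deep at x = -20 and +20 mm, their floors 44 mm above the bench.
- glass_rod: Glass stirring rod, 8 mm in diameter and 180 mm long, lying in the other notch of the rest. Origin at its middle, y along it. Leave it there.
- flask: Small conical glass flask, 64 mm in diameter and 104 mm tall, standing between the two stands under the line of the bores. Origin under its centre. Leave it standing.
- beaker: Glass beaker, 68 mm in diameter, 80 mm tall. Origin under its centre.
- spare_boss: Spare clamp of the same kind as on the stands, lying loose on the bench, some 85 mm long and 55 mm high. Origin on the bench under its block.
- amber_a: Amber glass bottle, 62 mm in diameter, 165 mm tall. Origin under its centre.
- amber_b: Another amber glass bottle of the same size. Origin under its centre.
- white_bottle: White plastic jar, 66 mm in diameter, 130 mm tall. Origin under its centre.
- stand_left: Left lab stand, fixed to the bench: grey base plate, steel upright, aluminium clamp. Origin under the upright, which is 12 mm in diameter and 272 mm tall; the bore lies 28 mm to the -x side of it. Base plate 10 mm high, 64 mm along y, from x = -45 to +75 mm. Axes parallel to those of bore_left.
- stand_right: The right lab stand, of the same build and also fixed to the bench; origin under its upright.
There are look-alikes about, which are no part of the job. Leave any green look-alike of the beaker alone.

How it is judged:
On the way, in this order (a step that is already met when the one before it is completed fails the run):
1. the bar is lifted clear of the rest in the gripper (height (world z) of bar above 0.09 m and contact force between the fingers and bar above 2 N), for 0.2 s.
2. the bar, coming from the left, has its leading end through the left clamp's bore (((y of bar_end_a in the frame of bore_left between -0.12 and -0.003 m and x of bar_end_a in the frame of bore_left between -0.012 and 0.012 m and z of bar_end_a in the frame of bore_left between -0.012 and 0.012 m) or (y of bar_end_b in the frame of bore_left between -0.12 and -0.003 m and x of bar_end_b in the frame of bore_left between -0.012 and 0.012 m and z of bar_end_b in the frame of bore_left between -0.012 and 0.012 m)) and y of bar in the frame of bore_left above 0.02 m), for 0.1 s.
3. the bar spans both clamps (x of bar in the frame of bore_right between -0.006 and 0.006 m and z of bar in the frame of bore_right between -0.006 and 0.006 m and y of bar in the frame of bore_right below 0.13 m and y of bar in the frame of bore_left above -0.13 m and angle between the y axis of bar and the y axis of bore_left, either way round below 0.05 rad), for 0.2 s.
At the end, for the whole second after the job is handed in: The bar lies through both bores (middle within 6 mm of their line, parallel within 0.05 rad), each end at least 17 mm past its clamp's outer face; it is still gripped (over 3 N), at rest (under 20 mm/s), pressing on each stand with under 12 N; flask and beaker upright (all of step 3 and contact force between the fingers and bar above 3 N and linear speed of bar below 0.02 m/s and contact force between bar and stand_left below 12 N and contact force between bar and stand_right below 12 N and angle between each of flask, beaker's own z axis and vertical below 0.2 rad); the arm keeps its last pose, push and grip.
It fails at once if a bystander is pushed more than 30 mm from its place (the glass rod 40 mm) or the flask or beaker is tipped (distance of any of flask, beaker, amber_a, amber_b, white_bottle, spare_boss from where it was at the start of the episode above 0.03 m or distance of glass_rod from where it was at the start of the episode above 0.04 m or angle between any of flask, beaker's own z axis and vertical above 0.4 rad).
It fails at once if the bar is rammed against a stand with more than 50 N (contact force between bar and stand_left above 50 N or contact force between bar and stand_right above 50 N).
It also fails if it takes over 58 s, if anything falls off the work surface, if the arm or the gripper's body presses on something with over 40 N, if the wrist force passes 120 N, or if a joint passes its speed limit or range.

## Robot

A 7-joint arm with a two-finger parallel gripper is mounted at the origin on the work surface. World frame = base frame: x ahead of the robot, y to its left, z up, the work surface at z = 0. Lengths are in m, angles in rad, forces in N, time in s.
With the tool pointing down it reaches from about 0.425 to 0.925 m from the base axis. Payload 6.8 kg.
Tool frame: the origin (TCP) lies at the very end of the fingers, on their centre line; the grasp point (between the pads) lies 19 mm behind it (r.grip_depth is the distance from the TCP to the grasp point, in m); z points along the fingers, y is the direction in which the jaws open and shut (so a half turn about z gives the same grasp; the last joint's range is limited). The gripper opens to 85 mm and grips with 20 to 120 N. Pads are 22 mm wide; open, the fingers measure 114 mm over their backs; the gripper's body (76 mm by 85 mm) begins 54 mm behind the grasp point. The pads swing forward as they close: fully open they stand 13 mm farther back than shut.
Start: joints at [-1.266, 0.477, 0.022, 1.555, -0.011, 1.109, -0.083], TCP at [0.271, 0.618, 0.231] pointing down, gripper open.
Joint ranges: [-2.96, 2.96], [-0.34, 2.1], [-1.41, 1.46], [0.24, 2.44], [-1.37, 4.51], [0.17, 1.92], [-2.96, 2.96]. Speed limits (rad/s): [2.39, 2.39, 3.14, 3.14, 3.14, 3.14, 3.14].

## Interface

Orientations are given as a rotation vector (axis times angle).
In Python, from bench import r, grab_frame gives the robot as it stands. The module is installed in compiled form; this text tells all that it offers.
- The arm moves only by the tool play_rows, never from a script. Its argument "increments" is a list of rows, each a list of 7 numbers: the shift along the tool's x, y, z in mm, then the turn, a rotation vector about the tool's x, y, z in rad, then the closure in counts, from 0 (fully open) to 255 (shut). In form: [[tx, ty, tz, rx, ry, rz, claw], ...]. A call has 1 to 5 rows; each row shifts and turns the pose as measured when the row begins, along the tool's axes as they then stand; what a row does not reach is not made up. A row lasts 1/10 s, in which the tool goes at most 50 mm and 8.59 degrees, less where a joint would pass 70% of its speed; a pose out of reach is approached as far as the arm can. A call is refused whole if a number of a shift passes 50 or a number of a turn 0.15, either way. A call with a gripper value outside its range is refused whole. The fingers move at their own pace and stop on an object; "force" is the grip in N (left out, the last holds). Time passes only in rows, so rows that do not move let the fingers close. It gives the time, the measured TCP pose, the force and the opening at its end, in the units of the state.
- r.get_obs(): the state, without advancing time (a new reading comes with each control period).
- grab_frame(name): name is "side" or "top" or "wrist"; returns a dict with "color" (420x560x3 uint8, blue, green, red), "depth" (420x560 float32, m along the optical axis (not along the pixel's ray), 0 where there is no reading), "K" (3x3 intrinsics, pixels), "k1" (the pictures are not rectified: a ray, as slopes to the right and down, at radius r is drawn at 1 + k1 r^2 times it, then the intrinsics apply), "T" (4x4, takes a point from camera to world coordinates). Camera axes: x right, y up, looking along -z (the intrinsics and any distortion apply to the point x, -y, -z); pixel columns grow to the right and rows downward; lengths in m; the calibration is good to about 2 mm. A picture is of the moment at which its call begins.
- r.hand_in(): hands the job in, once; it reports no verdict.
The state is a dict: "clock": time; "joints": joint angles; "qvel": joint speeds; "tau": joint torques, N m; "tcp_pos": TCP position; "orientation": TCP orientation; "contact_force": force on the tool from outside, world axes, zero at the start; "moment": the same for the moment, N m; "grip_width": finger opening in m.
Only numpy, scipy, OpenCV 4.12 (cv2) and the standard library are available. Lean on these libraries where they do the work, as an engineer would, in place of code of your own. Each camera call takes 0.05 s, during which the arm holds its last target.

## Working session

There is one attempt and no reset: what is moved stays moved. The work goes in short steps, Python scripts to look and compute and a tool call to move; the robot and the scene stay as the last step left them, time stands still between calls to the robot, and variables do not carry over. Pictures are saved under pics/ and viewed, and the job is handed in when it is done.

Besides the shell and the picture viewer there is one more tool, called after "Call:" by a JSON object that holds its "fn" and its "kwargs". play_rows: Moves the arm, as the interface text tells. Its arguments: {"type":"object","properties":{"increments":{"type":"array","items":{"type":"array","items":{"type":"number"}}},"force":{"type":"number"}},"required":["increments"]}

```bash
mkdir -p pics; cat > h.py <<'E'
import numpy as np, cv2
from bench import r, grab_frame
from scipy.spatial.transform import Rotation as R
def save(name,fn):
    f=grab_frame(name); cv2.imwrite('pics/'+fn+'.png',f['color']); np.savez('pics/'+fn+'.npz',**f); return f
def load(fn): return dict(np.load('pics/'+fn+'.npz'))
def rays(f,uv):
    uv=np.asarray(uv,float).reshape(-1,1,2)
    k1=float(f['k1'])
    n=cv2.undistortPoints(uv,f['K'],np.array([k1,0,0,0,0.]),None,None).reshape(-1,2)
    d=np.c_[n[:,0],-n[:,1],-np.ones(len(n))]
    return f['T'][:3,3], d@f['T'][:3,:3].T   # depth 1 along axis
def onplane(f,uv,z):
    o,d=rays(f,uv); return o+d*((z-o[2])/d[:,2])[:,None]
def pts(f,uv):
    o,d=rays(f,uv); u=np.asarray(uv,int).reshape(-1,2); return o+d*f['depth'][u[:,1],u[:,0]][:,None]
def cloud(f):
    h,w=f['depth'].shape; v,u=np.mgrid[:h,:w]
    return pts(f,np.c_[u.ravel(),v.ravel()]).reshape(h,w,3)
def proj(f,P):
    P=np.atleast_2d(P); c=(P-f['T'][:3,3])@f['T'][:3,:3]
    x=c[:,0]/-c[:,2]; y=-c[:,1]/-c[:,2]; s=1+float(f['k1'])*(x*x+y*y)
    return np.c_[f['K'][0,0]*x*s+f['K'][0,2], f['K'][1,1]*y*s+f['K'][1,2]]
E
python3 - <<'E'
from h import *
o=r.get_obs()
for k,v in o.items(): print(k,np.round(v,3))
for n in ['side','top','wrist']:
    f=save(n,n+'0'); print(n,f['K'].tolist(),f['k1'],np.round(f['T'],3).tolist())
E
```

```text
clock 0.0
joints [-1.266  0.478  0.022  1.556 -0.012  1.109 -0.083]
qvel [ 0.001 -0.003 -0.     0.001 -0.     0.    -0.001]
tau [ 0.0000e+00 -5.9645e+01  1.6080e+00 -2.8120e+01  1.3000e-02  9.0000e-03
  0.0000e+00]
tcp_pos [0.271 0.618 0.23 ]
orientation [-6.440e-01 -3.075e+00  3.000e-03]
contact_force [0.021 0.476 0.039]
moment [-0.059  0.016 -0.014]
grip_width 0.086
side [[505.8227719444409, 0.0, 285.53198565013554], [0.0, 505.8227719444409, 215.05538707536874], [0.0, 0.0, 1.0]] 0.056504701289657525 [[0.912, 0.218, -0.346, 0.045], [-0.409, 0.512, -0.756, -1.123], [0.013, 0.831, 0.556, 0.95], [0.0, 0.0, 0.0, 1.0]]
top [[386.001592306928, 0.0, 282.4111551697956], [0.0, 386.001592306928, 207.8420614139564], [0.0, 0.0, 1.0]] -0.026976177201099207 [[0.025, 0.98, -0.197, 0.373], [-1.0, 0.021, -0.02, -0.001], [-0.016, 0.198, 0.98, 1.098], [0.0, 0.0, 0.0, 1.0]]
wrist [[350.4978261243783, 0.0, 282.2029574895418], [0.0, 350.4978261243783, 212.67341331270472], [0.0, 0.0, 1.0]] -0.0883941333531727 [[0.401, -0.88, -0.254, 0.206], [0.916, 0.385, 0.112, 0.647], [-0.001, -0.277, 0.961, 0.373], [0.0, 0.0, 0.0, 1.0]]
```

View pics/side0.png

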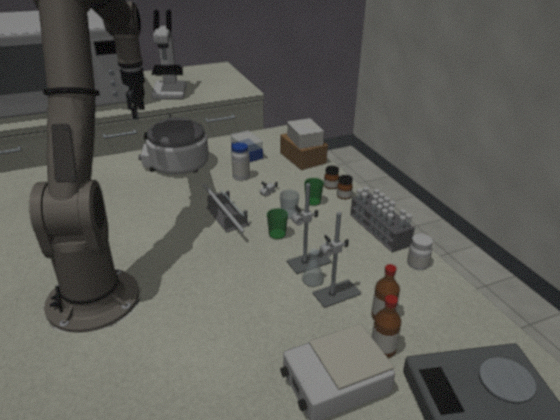

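View pics/top0.png

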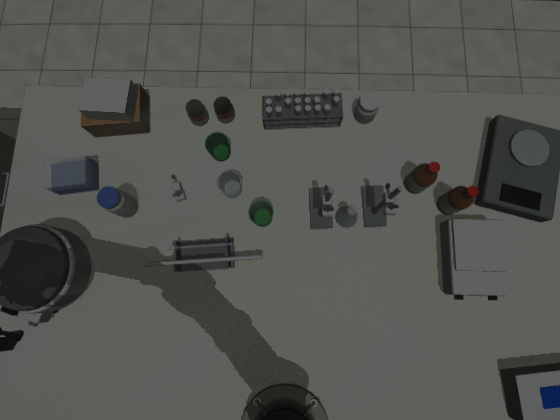

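View pics/wrist0.png

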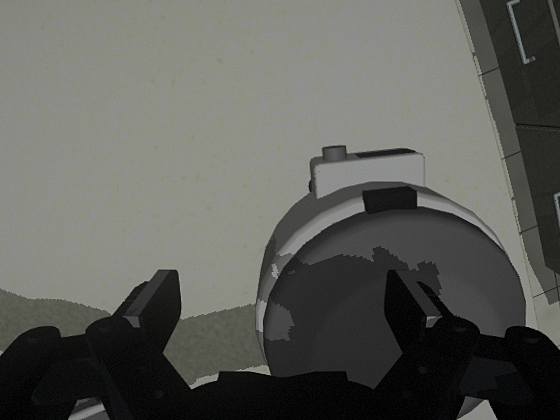

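```bash
python3 - <<'E'
from h import *
t=load('top0')['color']; s=load('side0')['color']
g=lambda a:cv2.convertScaleAbs(a,alpha=1.8)
cv2.imwrite('pics/tz1.png',g(cv2.resize(t[165:240,290:420],None,fx=6,fy=6,interpolation=cv2.INTER_CUBIC)))
cv2.imwrite('pics/tz2.png',g(cv2.resize(t[170:290,135:275],None,fx=5,fy=5,interpolation=cv2.INTER_CUBIC)))
cv2.imwrite('pics/sz1.png',g(cv2.resize(s[175:305,265:375],None,fx=4.5,fy=4.5,interpolation=cv2.INTER_CUBIC)))
cv2.imwrite('pics/sz2.png',g(cv2.resize(s[130:250,190:330],None,fx=5,fy=5,interpolation=cv2.INTER_CUBIC)))
E
```

```text
(no output)
```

View pics/tz1.png

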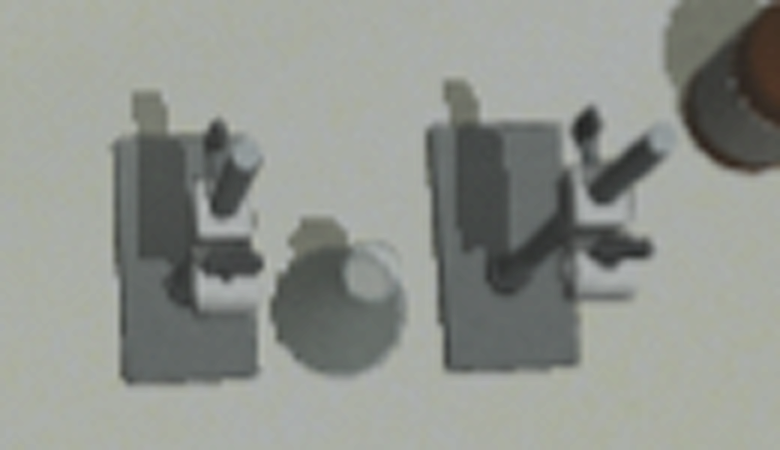

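View pics/tz2.png

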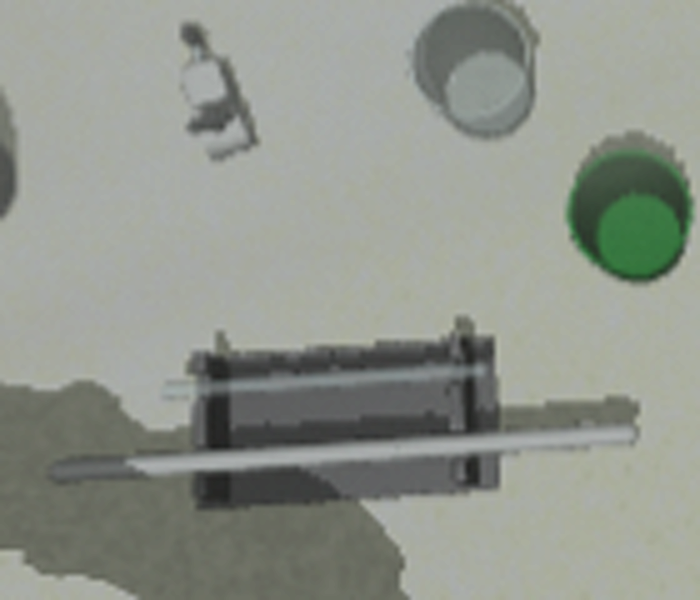

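View pics/sz1.png

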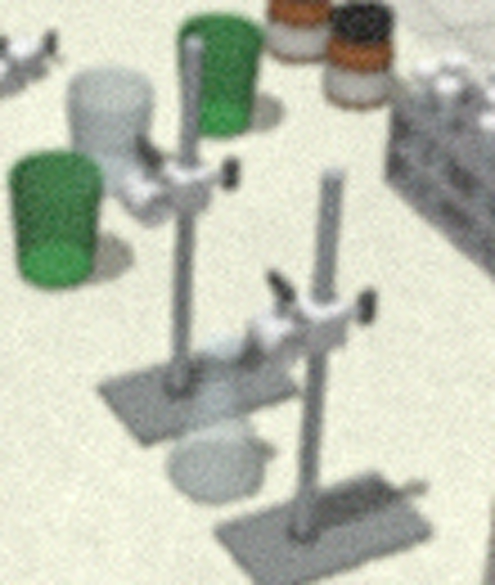

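View pics/sz2.png

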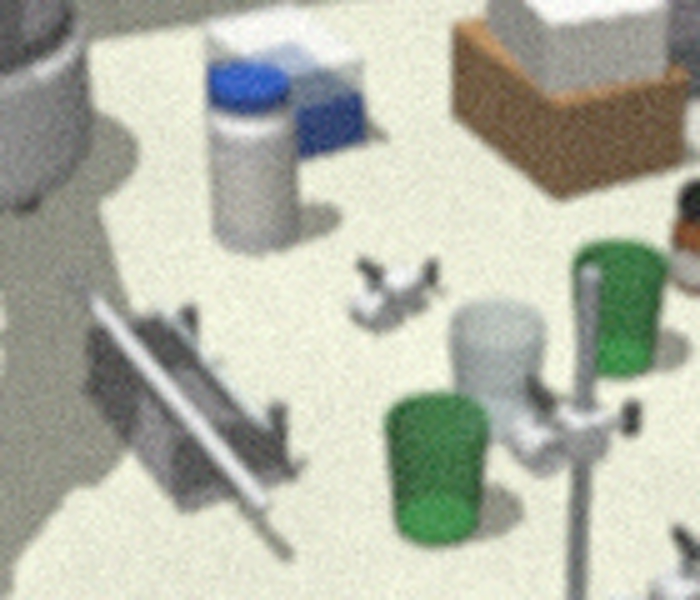

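```bash
python3 - <<'E'
from h import *
f=load('top0')
def q(l,z): print(np.round(onplane(f,l,z),4).tolist())
print('bar ends');e=[(135+48/5,170+469/5),(135+638/5,170+434/5)];q(e,.05)
a=onplane(f,e,.05);print(np.linalg.norm(a[1]-a[0]),a.mean(0))
T=lambda u,v:(290+u/6-.4,165+v/6-.4)
print('base corners L');q([T(115,138),T(123,382),T(258,376)],.01)
print('base R');q([T(428,125),T(446,370),T(579,365),T(562,123)],.01)
print('upright tops');q([T(246,155),T(657,138)],.272)
print('flask');q([T(338,312)],.03); 
C=cloud(f)
for n in ['top0','side0']:
  f=load(n);C=cloud(f)
  m=(f['depth']>0)&(C[...,2]>.165)&(C[...,2]<.2)&(C[...,0]>.3)&(C[...,0]<.7)&(C[...,1]<.1)&(C[...,1]>-.35)
  v,u=np.nonzero(m)
  P=C[m]
  for a,b in [(-.1,.1),(-.25,-.1)]:
    k=(P[:,1]>a)&(P[:,1]<b); print(n,k.sum(),P[k].min(0).round(3),P[k].max(0).round(3),np.median(P[k],0).round(3))
E
```

```text
bar ends
[[0.4204, 0.391, 0.05], [0.4473, 0.0708, 0.05]]
0.3213570345607507 [0.43386218 0.23092072 0.05      ]
base corners L
[[0.653, -0.0536, 0.01], [0.534, -0.0587, 0.01], [0.5382, -0.1226, 0.01]]
base R
[[0.6627, -0.2049, 0.01], [0.543, -0.2115, 0.01], [0.5468, -0.2745, 0.01], [0.6651, -0.2697, 0.01]]
upright tops
[[0.5801, -0.089, 0.272], [0.5897, -0.2396, 0.272]]
flask
[[0.5662, -0.1577, 0.03]]
top0 196 [ 0.54  -0.1    0.165] [ 0.617 -0.076  0.199] [ 0.57  -0.086  0.182]
top0 219 [ 0.541 -0.25   0.165] [ 0.625 -0.1    0.2  ] [ 0.579 -0.237  0.181]
side0 124 [ 0.538 -0.1    0.165] [ 0.616 -0.079  0.199] [ 0.571 -0.094  0.181]
side0 219 [ 0.54  -0.25   0.165] [ 0.627 -0.1    0.2  ] [ 0.573 -0.239  0.18 ]
```

```bash
cat >> h.py <<'E'
def barline(f,e0,e1,z,c0,c1,hw=5):
    g=f['color'].astype(float).sum(2); us=[];vs=[]
    for u in range(c0,c1):
        vc=e0[1]+(e1[1]-e0[1])*(u-e0[0])/(e1[0]-e0[0]); v=np.arange(int(round(vc))-hw,int(round(vc))+hw+1)
        w=g[v,u]; w=np.clip(w-np.percentile(w,60),0,None)
        if w.sum()>0: us.append(u); vs.append((w*v).sum()/w.sum())
    P=onplane(f,np.c_[us,vs],z)
    p=np.polyfit(P[:,1],P[:,0],1); 
    for _ in range(3):
        e=np.abs(P[:,0]-np.polyval(p,P[:,1])); k=e<2.0*np.median(e)+1e-4; p=np.polyfit(P[k,1],P[k,0],1)
    return p,np.std(P[k,0]-np.polyval(p,P[k,1]))
def plan(pos,Rt=None,n=None):
    o=r.get_obs(); R0=R.from_rotvec(o['orientation']); p=np.array(o['tcp_pos'])
    d=R0.inv().apply(np.array(pos)-p)*1000
    w=np.zeros(3) if Rt is None else (R0.inv()*Rt).as_rotvec()
    print('t%.2f tcp'%o['clock'],p.round(4),'axes x',R0.as_matrix()[:,0].round(4),'y',R0.as_matrix()[:,1].round(4),'z',R0.as_matrix()[:,2].round(4),'F',np.round(o['contact_force'],1),'w',round(float(o['grip_width']),4))
    print('tool shift mm',d.round(1),'turn',w.round(4)); return d,w
def toolR(bd):  # tool down, tool x along horizontal dir bd (or -), nearest
    o=r.get_obs(); R0=R.from_rotvec(o['orientation']).as_matrix()
    x=np.array([bd[0],bd[1],0.]); x/=np.linalg.norm(x)
    if x@R0[:,0]<0: x=-x
    z=np.array([0,0,-1.]); return R.from_matrix(np.c_[x,np.cross(z,x),z])
E
python3 - <<'E'
from h import *
f=load('top0'); e0=(144.6,263.8);e1=(262.6,256.8)
p,s=barline(f,e0,e1,.05,165,256); print(p,s,np.polyval(p,[.391,.361,.0708]))
o=r.get_obs();R0=R.from_rotvec(o['orientation']).as_matrix();w=load('wrist0')
print('cam in tool',(R0.T@(w['T'][:3,3]-o['tcp_pos'])).round(3))
bd=np.array([p[0],1]);
x=np.polyval(p,.361)
plan([x,.361,.2],toolR(bd)); plan([x,.361,.031],toolR(bd))
E
```

```text
[-0.08776656  0.45442706] 0.0005421700737122301 [0.42011033 0.42274333 0.44821319]
cam in tool [ 0.071  0.    -0.143]
t0.15 tcp [0.2706 0.6179 0.2306] axes x [-9.160e-01  4.012e-01 -1.000e-04] y [ 0.4012  0.916  -0.0014] z [-4.0e-04 -1.3e-03 -1.0e+00] F [-0.6  0.1 -0.1] w 0.0852
tool shift mm [-242.4 -174.3   30.8] turn [-1.2000e-03  9.0000e-04  1.0705e+00]
t0.15 tcp [0.2706 0.6179 0.2306] axes x [-9.160e-01  4.012e-01 -1.000e-04] y [ 0.4012  0.916  -0.0014] z [-4.0e-04 -1.3e-03 -1.0e+00] F [-0.6  0.1 -0.1] w 0.0852
tool shift mm [-242.4 -174.   199.8] turn [-1.2000e-03  9.0000e-04  1.0705e+00]
```

Call:
{"fn": "play_rows", "kwargs": {"increments": [[-48,-35,0,0,0,0,0],[-48,-35,0,0,0,0.05,0],[-48,-33,6,0,0,0.15,0],[-48,-20,6,0,0,0.15,0],[-45,-10,6,0,0,0.15,0]], "force": 100}}

```text
clock: 0.65
tcp_pos: [0.3973, 0.4034, 0.2116]
orientation: [-1.372, -2.82, -0.0]
contact_force: [0.5, -0.3, -0.7]
grip_width: 0.0854
```

```bash
python3 - <<'E'
from h import *
plan([.4227,.361,.13],toolR([-.0878,1]))
E
```

```text
t0.65 tcp [0.3973 0.4034 0.2116] axes x [-0.6172  0.7868  0.0046] y [ 0.7868  0.6172 -0.002 ] z [-0.0045  0.0024 -1.    ] F [ 0.5 -0.3 -0.7] w 0.0854
tool shift mm [-49.4  -6.   81.4] turn [-0.0033 -0.0039  0.5776]
```

Call:
{"fn": "play_rows", "kwargs": {"increments": [[-30,-4,20,0,0,0.15,0],[-20,2,20,0,0,0.15,0],[-5,0,20,0,0,0.15,0],[0,0,15,0,0,0.13,0],[0,0,0,0,0,0,0]]}}

```text
clock: 1.15
tcp_pos: [0.4321, 0.3438, 0.134]
orientation: [-2.142, -2.297, 0.004]
contact_force: [-0.7, -0.3, -0.3]
grip_width: 0.0853
```

```bash
python3 - <<'E'
from h import *
save('wrist','wrist1');save('top','top1')
plan([.4227,.361,.13],toolR([-.0878,1]))
E
```

```text
t1.25 tcp [0.4329 0.3452 0.1359] axes x [-0.0753  0.9972  0.0015] y [ 9.972e-01  7.530e-02 -2.000e-04] z [-4.0e-04  1.5e-03 -1.0e+00] F [ 0.5 -0.   0.9] w 0.0852
tool shift mm [16.5 -9.   5.9] turn [-0.0002 -0.0015 -0.0122]
```

View pics/wrist1.png

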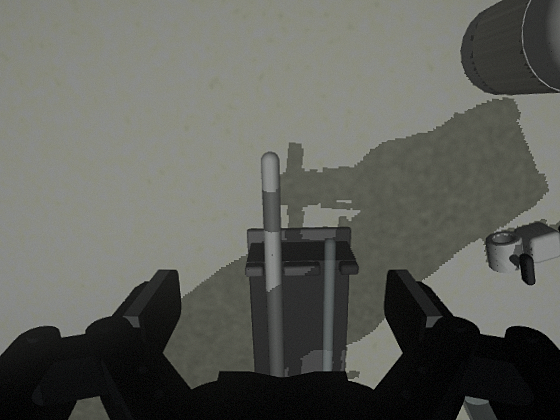

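View pics/top1.png

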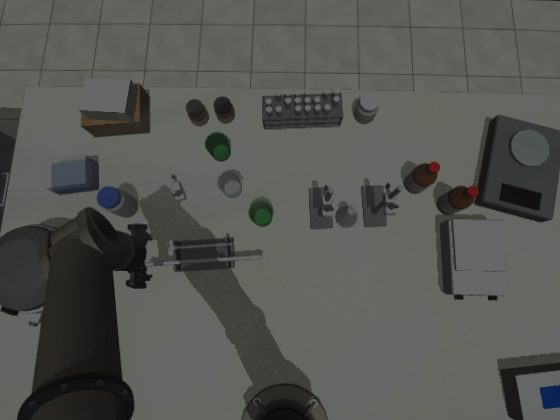

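```bash
python3 - <<'E'
from h import *
f=load('wrist1')
print(onplane(f,[(270,152),(270.5,165),(272,200),(273,240),(275.5,330)],.05).round(4))
E
```

```text
[[0.4209 0.3892 0.05  ]
 [0.4217 0.3809 0.05  ]
 [0.4242 0.3576 0.05  ]
 [0.4266 0.3293 0.05  ]
 [0.433  0.257  0.05  ]]
```

Call:
{"fn": "play_rows", "kwargs": {"increments": [[15,-9,0,0,0,-0.012,0],[0,0,20,0,0,0,0],[0,0,20,0,0,0,0],[0,0,20,0,0,0,0],[0,0,0,0,0,0,0]]}}

```text
clock: 1.75
tcp_pos: [0.4206, 0.3714, 0.0799]
orientation: [-2.093, -2.335, -0.02]
contact_force: [-1.2, -0.9, -0.0]
grip_width: 0.0851
```

```bash
python3 - <<'E'
from h import *
plan([.4235,.359,.031],toolR([-.0885,1]))
E
```

```text
t1.75 tcp [0.4206 0.3714 0.0799] axes x [-0.1089  0.994   0.013 ] y [0.994  0.1088 0.0055] z [ 0.0041  0.0135 -0.9999] F [-1.2 -0.9 -0. ] w 0.0851
tool shift mm [-13.3   1.3  48.8] turn [ 0.0054 -0.0131  0.0208]
```

Call:
{"fn": "play_rows", "kwargs": {"increments": [[-12,1,10,0.005,-0.013,0.02,0],[0,0,0,0,0,0,0],[0,0,0,0,0,0,0]]}}

```text
clock: 2.05
tcp_pos: [0.423, 0.3623, 0.0718]
orientation: [-2.116, -2.322, -0.005]
contact_force: [0.5, 0.2, -0.0]
grip_width: 0.0856
```

```bash
python3 - <<'E'
from h import *
plan([.4235,.359,.031],toolR([-.0885,1]))
E
```

```text
t2.05 tcp [0.423  0.3623 0.0718] axes x [-0.0926  0.9957  0.0027] y [0.9957 0.0926 0.0022] z [ 0.002   0.0029 -1.    ] F [ 0.5  0.2 -0. ] w 0.0856
tool shift mm [-3.4  0.1 40.8] turn [ 0.0022 -0.0027  0.0045]
```

Call:
{"fn": "play_rows", "kwargs": {"increments": [[-3,0,20,0.002,-0.003,0.004,0],[0,0,15,0,0,0,0],[0,0,5,0,0,0,0],[0,0,0,0,0,0,0]]}}

```text
clock: 2.45
tcp_pos: [0.4251, 0.3612, 0.0332]
orientation: [2.12, 2.318, 0.008]
contact_force: [0.1, -0.6, 0.1]
grip_width: 0.0855
```

```bash
python3 - <<'E'
from h import *
plan([.4235,.359,.031],toolR([-.0885,1]))
save('wrist','wrist2')
E
```

```text
t2.45 tcp [0.4251 0.3612 0.0332] axes x [-0.0889  0.996   0.0035] y [0.996  0.0889 0.004 ] z [ 0.0037  0.0039 -1.    ] F [ 0.1 -0.6  0.1] w 0.0855
tool shift mm [-2.1 -1.8  2.2] turn [ 0.004  -0.0035  0.0008]
```

View pics/wrist2.png

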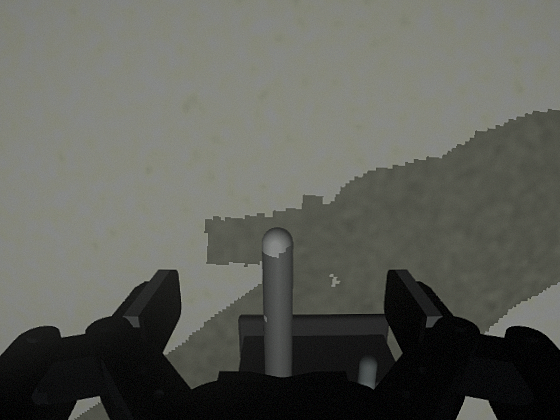

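Call:
{"fn": "play_rows", "kwargs": {"increments": [[-2,-2,2,0.004,-0.004,0,0],[0,0,0,0,0,0,100],[0,0,0,0,0,0,255],[0,0,0,0,0,0,255],[0,0,0,0,0,0,255]], "force": 100}}

```text
clock: 3.0
tcp_pos: [0.4242, 0.36, 0.0332]
orientation: [2.12, 2.318, 0.004]
contact_force: [0.4, -0.1, 0.4]
grip_width: 0.0281
```

Call:
{"fn": "play_rows", "kwargs": {"increments": [[0,0,0,0,0,0,255],[0,0,0,0,0,0,255],[0,0,0,0,0,0,255],[0,0,0,0,0,0,255]]}}

```text
clock: 3.4
tcp_pos: [0.4242, 0.3601, 0.0336]
orientation: [2.12, 2.318, 0.005]
contact_force: [1.1, 0.1, -0.6]
grip_width: 0.0086
```

```bash
python3 - <<'E'
from h import *
plan([.4235,.359,.031],toolR([-.0885,1]))
E
```

```text
t3.40 tcp [0.4242 0.3601 0.0336] axes x [-0.089   0.996   0.0019] y [0.996  0.089  0.0022] z [ 0.002   0.0021 -1.    ] F [ 1.1  0.1 -0.6] w 0.0086
tool shift mm [-1.1 -0.8  2.6] turn [ 0.0022 -0.0019  0.0008]
```

Call:
{"fn": "play_rows", "kwargs": {"increments": [[0,0,-5,0,0,0,255],[0,0,-10,0,0,0,255],[0,0,-10,0,0,0,255],[0,0,-10,0,0,0,255],[0,0,0,0,0,0,255]]}}

```text
clock: 3.9
tcp_pos: [0.4244, 0.3602, 0.0719]
orientation: [2.12, 2.318, 0.006]
contact_force: [-0.5, 0.7, -0.9]
grip_width: 0.0089
```

```bash
python3 - <<'E'
from h import *
plan([.4235,.359,.031],toolR([-.0885,1]))
save('wrist','wrist3');f=save('side','side3')
cv2.imwrite('pics/sz3.png',cv2.convertScaleAbs(cv2.resize(f['color'][130:280,150:350],None,fx=4,fy=4,interpolation=cv2.INTER_CUBIC),alpha=1.8))
E
```

```text
t3.90 tcp [0.4244 0.3602 0.0719] axes x [-0.0888  0.996   0.0024] y [0.996  0.0888 0.0028] z [ 0.0025  0.0026 -1.    ] F [-0.5  0.7 -0.9] w 0.0089
tool shift mm [-1.2 -1.1 40.9] turn [ 0.0028 -0.0024  0.0007]
```

View pics/wrist3.png

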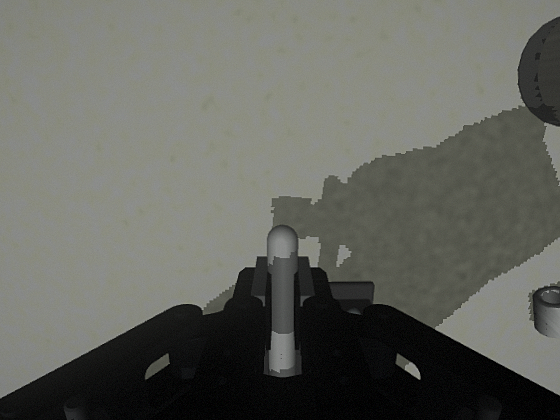

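View pics/sz3.png

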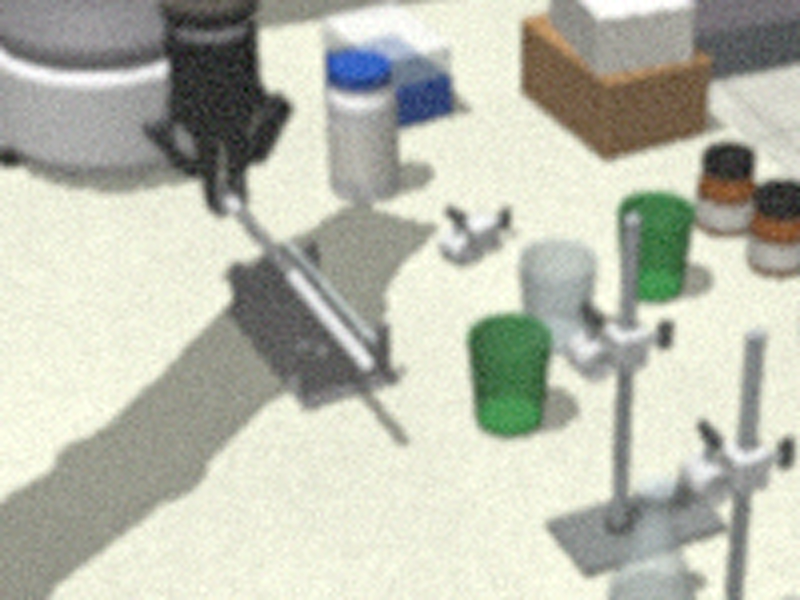

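Call:
{"fn": "play_rows", "kwargs": {"increments": [[0,0,-20,0,0,0,255],[0,0,-25,0,0,0,255],[0,0,-25,0,0,0,255],[0,0,-12,0,0,0,255],[0,0,0,0,0,0,255]], "force": 120}}

```text
clock: 4.5
tcp_pos: [0.4218, 0.3582, 0.1526]
orientation: [-2.12, -2.318, 0.006]
contact_force: [-0.1, -0.1, -1.0]
grip_width: 0.008
```

```bash
python3 - <<'E'
from h import *
plan([.4235,.359,.151],toolR([-.0885,1]))
f=save('side','side4');t=save('top','top4');
cv2.imwrite('pics/sz4.png',cv2.convertScaleAbs(cv2.resize(f['color'][130:280,150:350],None,fx=4,fy=4,interpolation=cv2.INTER_CUBIC),alpha=1.8))
cv2.imwrite('pics/tz4.png',cv2.convertScaleAbs(cv2.resize(t['color'][200:300,100:300],None,fx=4,fy=4,interpolation=cv2.INTER_CUBIC),alpha=1.8))
E
```

```text
t4.50 tcp [0.4218 0.3582 0.1526] axes x [-0.0892  0.996  -0.0027] y [ 0.996   0.0892 -0.003 ] z [-0.0028 -0.003  -1.    ] F [-0.1 -0.1 -1. ] w 0.008
tool shift mm [0.6 1.8 1.6] turn [-0.003   0.0027  0.0011]
```

View pics/sz4.png

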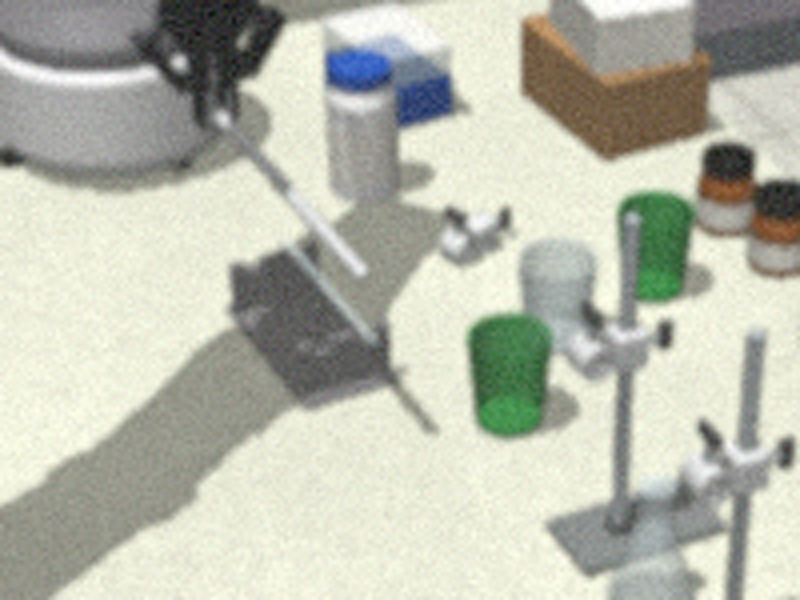

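View pics/tz4.png

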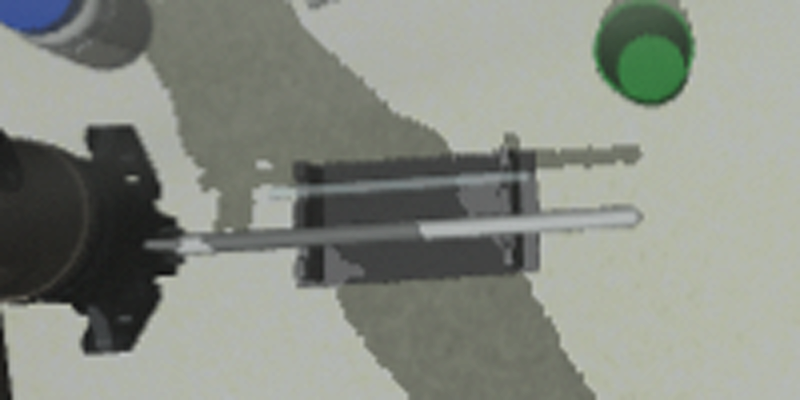

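```bash
cat >> h.py <<'E'
def tri(f1,u1,f2,u2):
    o1,d1=rays(f1,[u1]);o2,d2=rays(f2,[u2]);d1=d1[0]/np.linalg.norm(d1[0]);d2=d2[0]/np.linalg.norm(d2[0])
    s=np.linalg.lstsq(np.c_[d1,-d2],o2-o1,rcond=None)[0];a=o1+s[0]*d1;b=o2+s[1]*d2
    return (a+b)/2,np.linalg.norm(a-b)
E
python3 - <<'E'
from h import *
s=load('side4');t=load('top4')
print(tri(s,(241.4,197.2),t,(260.2,253.4)))
print('left bar end',tri(s,(204.3,158.8),t,(135.8,260.4)))
C=cloud(t)
for a,b in [(262,253),(255,254),(240,254),(220,255),(190,257),(160,258.5),(150,260)]:
    b=int(round(b));P=C[b-3:b+4,a-2:a+3].reshape(-1,3);P=P[(P[:,2]>.12)&(P[:,2]<.25)];print(a,len(P),np.median(P,0).round(4) if len(P) else '',P[:,2].max().round(4) if len(P) else '')
C=cloud(s)
m=(C[...,2]>.13)&(C[...,2]<.21)&(C[...,1]>.04)&(C[...,1]<.33)&(np.abs(C[...,0]-.445+.0885*(C[...,1]-.07))<.03)&(s['depth']>0)
P=C[m];
for y in np.arange(.06,.33,.03):
    k=np.abs(P[:,1]-y)<.015
    if k.any(): print(round(y,2),k.sum(),np.median(P[k],0).round(4))
E
```

```text
(array([0.44803984, 0.06793445, 0.17288413]), np.float64(0.003188910262803638))
left bar end (array([0.42558423, 0.37318301, 0.15603654]), np.float64(0.004883030334561339))
262 0  
255 25 [0.4448 0.0809 0.173 ] 0.1757
240 26 [0.4427 0.1166 0.172 ] 0.1759
220 25 [0.438  0.1644 0.1734] 0.1765
190 25 [0.4313 0.2367 0.1736] 0.1773
160 20 [0.4259 0.3083 0.1738] 0.1768
150 25 [0.4242 0.3324 0.1738] 0.1784
0.06 11 [0.4447 0.0695 0.1696]
0.09 28 [0.4423 0.0858 0.1717]
0.12 24 [0.4402 0.12   0.1714]
0.15 24 [0.4378 0.1472 0.1718]
0.18 23 [0.4347 0.1791 0.1715]
0.21 20 [0.4323 0.2074 0.1713]
0.24 23 [0.4294 0.2384 0.1733]
0.27 22 [0.4287 0.2677 0.1747]
0.3 17 [0.4246 0.3002 0.1748]
0.33 11 [0.4224 0.3218 0.1757]
```

```bash
python3 - <<'E'
from h import *
from scipy.optimize import least_squares
for n in ['top0','top1','top4','side0','side3','side4']:
  f=load(n);C=cloud(f);br=f['color'].astype(int).sum(2)
  for nm,y0,x0 in [('L',-.0905,.552),('R',-.2415,.562)]:
    m=(f['depth']>0)&(np.abs(C[...,1]-y0)<.03)&(np.abs(C[...,0]-x0)<.02)&(C[...,2]>.155)&(C[...,2]<.187)&(C[...,0]<x0+.012)
    P=C[m]
    # residual dist to axis (direction -0.06,1)
    d=np.array([-.065,1,0]);d/=np.linalg.norm(d);nx=np.array([d[1],-d[0],0])
    g=lambda q:np.hypot((P-[x0,y0,.17])@nx-q[0],P[:,2]-.17-q[1])-.014
    q=least_squares(g,[0,0],loss='soft_l1',f_scale=.001).x
    l=(P-[x0,y0,.17])@d
    print(n,nm,len(P),'dx,dz mm',(q*1e3).round(2),'res',np.median(np.abs(g(q)))*1e3,'y ext',(np.percentile(l,[2,98])*1e3).round(1), 'c',((np.percentile(l,2)+np.percentile(l,98))/2*1e3).round(1))
E
```

```text
top0 L 75 dx,dz mm [2.15 0.63] res 0.9017294226119077 y ext [-11.3  13. ] c 0.9
top0 R 110 dx,dz mm [0.73 0.43] res 1.1348221364498945 y ext [-14.6  10.5] c -2.0
top1 L 76 dx,dz mm [2.31 0.55] res 0.9871227143843858 y ext [-11.6  12.9] c 0.6
top1 R 111 dx,dz mm [0.58 0.54] res 0.9920809895786475 y ext [-14.5  10.7] c -1.9
top4 L 76 dx,dz mm [1.39 0.12] res 1.1552140735000713 y ext [-11.3  12.8] c 0.8
top4 R 107 dx,dz mm [0.74 0.5 ] res 0.8784426444154985 y ext [-14.  11.] c -1.5
side0 L 115 dx,dz mm [0.93 1.28] res 1.8182642141630518 y ext [-18.7  10.1] c -4.3
side0 R 135 dx,dz mm [-0.78  0.48] res 1.5509497371514347 y ext [-20.7   6.5] c -7.1
side3 L 113 dx,dz mm [1.28 0.88] res 2.0312811726065134 y ext [-19.2   8.9] c -5.2
side3 R 135 dx,dz mm [-0.02  0.37] res 1.7549376363338396 y ext [-20.7   6.9] c -6.9
side4 L 114 dx,dz mm [0.01 0.71] res 1.9656192596260247 y ext [-18.8   9.6] c -4.6
side4 R 135 dx,dz mm [-0.35  0.03] res 2.0748542153529828 y ext [-19.3   6.5] c -6.4
```

Call:
{"fn": "play_rows", "kwargs": {"increments": [[-15,12,0,0,0,0.007,255],[-30,25,0,0,0,0.01,255],[-30,25,0,0,0,0.007,255],[-25,20,0,0,0,0.0,255],[-10,8,0,0,0,0,255]]}}

```text
clock: 5.1
tcp_pos: [0.5163, 0.2531, 0.1429]
orientation: [-2.136, -2.299, 0.029]
contact_force: [-0.1, -0.8, -0.8]
grip_width: 0.008
```

Call:
{"fn": "play_rows", "kwargs": {"increments": [[0,0,0,0,0,0,255],[0,0,0,0,0,0,255],[0,0,0,0,0,0,255]]}}

```text
clock: 5.4
tcp_pos: [0.5144, 0.2528, 0.14]
orientation: [-2.137, -2.297, 0.036]
contact_force: [0.5, 0.1, -1.0]
grip_width: 0.0084
```

```bash
python3 - <<'E'
from h import *
plan([.534,.243,.152],toolR([-.062,1]))
E
```

```text
t5.40 tcp [0.5144 0.2528 0.14  ] axes x [-0.0722  0.9973 -0.0122] y [ 0.9972  0.072  -0.02  ] z [-0.0191 -0.0136 -0.9997] F [ 0.5  0.1 -1. ] w 0.0084
tool shift mm [-11.3  18.6 -12.2] turn [-0.0199  0.0123  0.0102]
```

Call:
{"fn": "play_rows", "kwargs": {"increments": [[-2,8,-8,-0.01,0.006,0.005,255],[-2,8,-4,-0.008,0.005,0.005,255],[0,2,-1,0,0,0,255],[0,0,0,0,0,0,255],[0,0,0,0,0,0,255]]}}

```text
clock: 5.9
tcp_pos: [0.5324, 0.2544, 0.1545]
orientation: [-2.144, -2.294, -0.002]
contact_force: [0.4, -0.4, -1.2]
grip_width: 0.0082
```

```bash
python3 - <<'E'
from h import *
plan([.534,.243,.152],toolR([-.062,1]))
E
```

```text
t5.90 tcp [0.5324 0.2544 0.1545] axes x [-0.0678  0.9977  0.0019] y [ 9.977e-01  6.780e-02 -2.000e-04] z [-3.0e-04  1.9e-03 -1.0e+00] F [ 0.4 -0.4 -1.2] w 0.0082
tool shift mm [-11.5   0.8   2.4] turn [-0.0002 -0.0019  0.006 ]
```

```bash
cat >> h.py <<'E'
from scipy.optimize import least_squares
def meas(f,x0,y0,sl,zc,ya,yb,verb=True):
    """bar axis x(y)=a+b*y, z(y)=c+d*y in camera f via depth"""
    C=cloud(f); Y=C[...,1]
    m=(f['depth']>0)&(Y>ya)&(Y<yb)&(np.abs(C[...,0]-(x0+sl*(Y-y0)))<.012)&(np.abs(C[...,2]-zc)<.014)
    P=C[m]; ym=(ya+yb)/2
    g=lambda q:np.hypot(P[:,0]-(x0+sl*(P[:,1]-y0))-q[0]-q[1]*(P[:,1]-ym),P[:,2]-zc-q[2]-q[3]*(P[:,1]-ym))-.006
    q=least_squares(g,[0,0,0,0],loss='soft_l1',f_scale=.0007).x
    X=lambda y:x0+sl*(y-y0)+q[0]+q[1]*(y-ym); Z=lambda y:zc+q[2]+q[3]*(y-ym)
    if verb: print('n',len(P),'res',np.median(abs(g(q)))*1e3,'slope x',sl+q[1],'slope z',q[3])
    return X,Z,sl+q[1],q[3]
def sleeve(f,x0,y0,sl=-.057):
    C=cloud(f)
    m=(f['depth']>0)&(np.abs(C[...,1]-y0)<.03)&(np.abs(C[...,0]-x0)<.02)&(C[...,2]>.155)&(C[...,2]<.187)&(C[...,0]<x0+.012)
    P=C[m]
    g=lambda q:np.hypot(P[:,0]-x0-sl*(P[:,1]-y0)-q[0],P[:,2]-.17-q[1])-.014
    q=least_squares(g,[0,0],loss='soft_l1',f_scale=.001).x
    return x0+q[0],.17+q[1]
E
cat > m.py <<'E'
from h import *
import sys
k=sys.argv[1]; ya,yb=float(sys.argv[2]),float(sys.argv[3])
o=r.get_obs(); p=np.array(o['tcp_pos']); ax=R.from_rotvec(o['orientation']).as_matrix()[:,0]
print('t',o['clock'],'tcp',p.round(4),'toolx',ax.round(4),'F',np.round(o['contact_force'],1))
for n in ['top','side']:
    f=save(n,n+k)
    X,Z,b,d=meas(f,p[0],p[1],ax[0]/ax[1],.17,ya,yb)
    for nm,x0,y0 in [('L',.5535,-.09),('R',.5623,-.2435)]:
        sx,sz=sleeve(f,x0,y0)
        print(n,nm,'bar x-bore x %.1f mm, bar z-170 %.1f, (sleeve x %.4f z %.4f)'%((X(y0)-sx)*1e3,(Z(y0)-.17)*1e3,sx,sz))
f=load('top'+k);cv2.imwrite('pics/tz%s.png'%k,cv2.convertScaleAbs(cv2.resize(f['color'][150:280,220:420],None,fx=4,fy=4,interpolation=cv2.INTER_CUBIC),alpha=1.8))
f=load('side'+k);cv2.imwrite('pics/sz%s.png'%k,cv2.convertScaleAbs(cv2.resize(f['color'][150:300,220:400],None,fx=4,fy=4,interpolation=cv2.INTER_CUBIC),alpha=1.8))
E
python3 m.py 5 -.03 .19
```

```text
t 5.9 tcp [0.5324 0.2544 0.1545] toolx [-0.0678  0.9977  0.0019] F [ 0.4 -0.4 -1.2]
n 445 res 0.8470095778194539 slope x -0.06859985502466705 slope z 0.013385795953224087
top L bar x-bore x 2.4 mm, bar z-170 -2.4, (sleeve x 0.5536 z 0.1700)
top R bar x-bore x 3.6 mm, bar z-170 -4.4, (sleeve x 0.5629 z 0.1703)
n 193 res 1.0247680789733526 slope x -0.06249378319305258 slope z 0.00615841822609158
side L bar x-bore x 1.8 mm, bar z-170 -2.1, (sleeve x 0.5524 z 0.1709)
side R bar x-bore x 2.5 mm, bar z-170 -3.1, (sleeve x 0.5613 z 0.1705)
```

View pics/tz5.png

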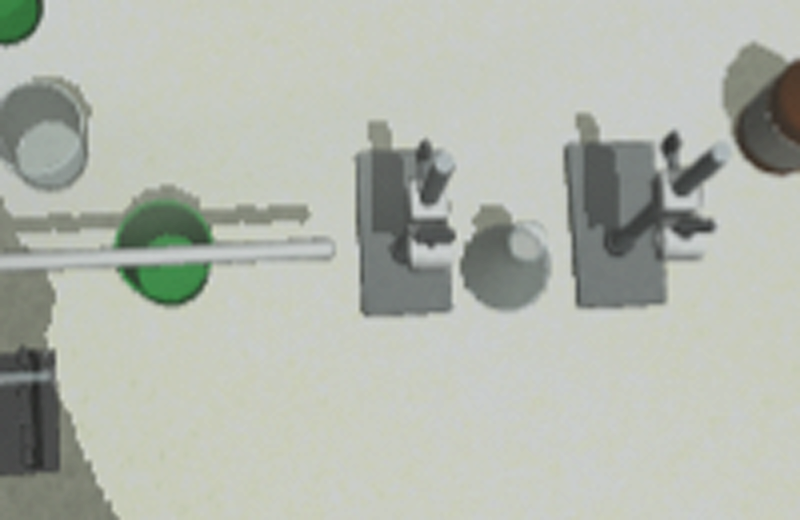

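View pics/sz5.png

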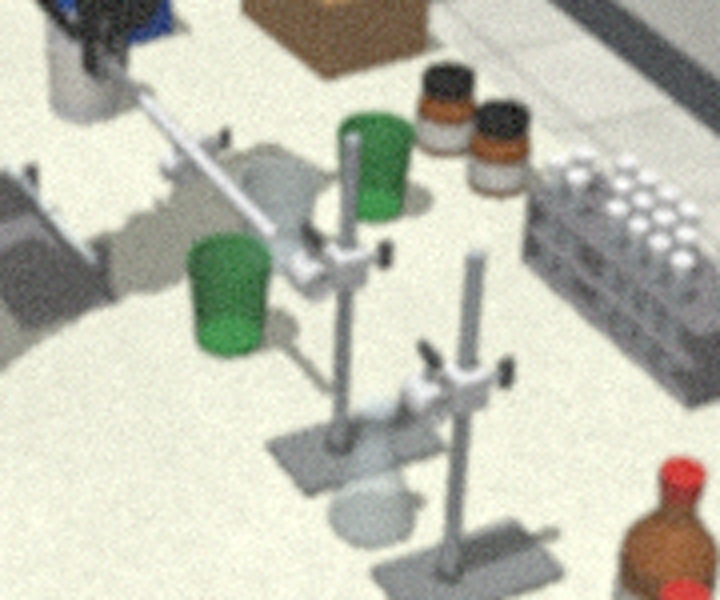

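Call:
{"fn": "play_rows", "kwargs": {"increments": [[0,0.5,1,0,-0.01,0.0075,255],[0,0,0,0,0,0,255],[0,0,0,0,0,0,255]]}}

```text
clock: 6.3
tcp_pos: [0.5323, 0.2544, 0.1528]
orientation: [2.15, 2.283, -0.012]
contact_force: [-0.5, -0.5, -0.4]
grip_width: 0.0085
```

```bash
python3 m.py 6 -.03 .19; python3 -c "
from h import *
plan([.5335,.2544,.153])"
```

```text
t 6.3 tcp [0.5323 0.2544 0.1528] toolx [-0.0599  0.9982 -0.0096] F [-0.5 -0.5 -0.4]
n 440 res 0.7329067300519041 slope x -0.05857234111487061 slope z -0.0012291719081403438
top L bar x-bore x -1.0 mm, bar z-170 0.7, (sleeve x 0.5537 z 0.1703)
top R bar x-bore x -0.8 mm, bar z-170 0.9, (sleeve x 0.5626 z 0.1700)
n 185 res 0.9854557388238169 slope x -0.05678174496221022 slope z -0.0049536367825289765
side L bar x-bore x -0.7 mm, bar z-170 -0.1, (sleeve x 0.5521 z 0.1707)
side R bar x-bore x -1.7 mm, bar z-170 0.7, (sleeve x 0.5618 z 0.1712)
t6.40 tcp [0.5323 0.2544 0.1528] axes x [-0.0599  0.9982 -0.0094] y [ 0.9982  0.0599 -0.0014] z [-8.0e-04 -9.5e-03 -1.0e+00] F [ 0.4 -0.1 -1.3] w 0.0083
tool shift mm [-0.1  1.2 -0.2] turn [0. 0. 0.]
```

Call:
{"fn": "play_rows", "kwargs": {"increments": [[-5,1,0,0,0,0,255],[-8,0,0,0,0,0,255],[-8,0,0,0,0,0,255],[-5,0,0,0,0,0,255],[0,0,0,0,0,0,255]]}}

```text
clock: 6.9
tcp_pos: [0.5352, 0.225, 0.1531]
orientation: [2.151, 2.281, -0.012]
contact_force: [0.2, 0.3, -1.1]
grip_width: 0.0084
```

```bash
python3 m.py 7 -.05 .16
```

```text
t 6.9 tcp [0.5352 0.225  0.1531] toolx [-0.0585  0.9982 -0.01  ] F [ 0.2  0.3 -1.1]
n 421 res 0.7805257785657456 slope x -0.05672873507335816 slope z -0.0018484416692970771
top L bar x-bore x 0.4 mm, bar z-170 1.0, (sleeve x 0.5532 z 0.1698)
top R bar x-bore x -0.4 mm, bar z-170 1.3, (sleeve x 0.5628 z 0.1701)
n 183 res 1.0063692170776857 slope x -0.0638011141840653 slope z -0.006209698629620679
side L bar x-bore x 0.7 mm, bar z-170 0.6, (sleeve x 0.5526 z 0.1700)
side R bar x-bore x 1.7 mm, bar z-170 1.6, (sleeve x 0.5614 z 0.1710)
```

Call:
{"fn": "play_rows", "kwargs": {"increments": [[-4,0,0.6,0,0.002,0,255],[-5,0,0,0,0,0,255],[-5,0,0,0,0,0,255],[-4,0,0,0,0,0,255],[0,0,0,0,0,0,255]]}}

```text
clock: 7.5
tcp_pos: [0.5361, 0.2073, 0.1525]
orientation: [2.15, 2.285, -0.009]
contact_force: [-0.3, 0.1, -1.0]
grip_width: 0.0082
```

```bash
python3 m.py 8 -.06 .14
```

```text
t 7.5 tcp [0.5361 0.2073 0.1525] toolx [-0.0608  0.9981 -0.0071] F [-0.3  0.1 -1. ]
n 403 res 0.7824412767046757 slope x -0.06031118638210542 slope z 0.0035635273093490845
top L bar x-bore x 1.4 mm, bar z-170 -0.8, (sleeve x 0.5529 z 0.1685)
top R bar x-bore x 1.0 mm, bar z-170 -1.4, (sleeve x 0.5625 z 0.1704)
n 180 res 0.8855336153032467 slope x -0.05826522864922437 slope z 0.0029088585146060035
side L bar x-bore x 0.1 mm, bar z-170 -1.8, (sleeve x 0.5528 z 0.1698)
side R bar x-bore x -0.0 mm, bar z-170 -2.3, (sleeve x 0.5620 z 0.1708)
```

View pics/tz8.png

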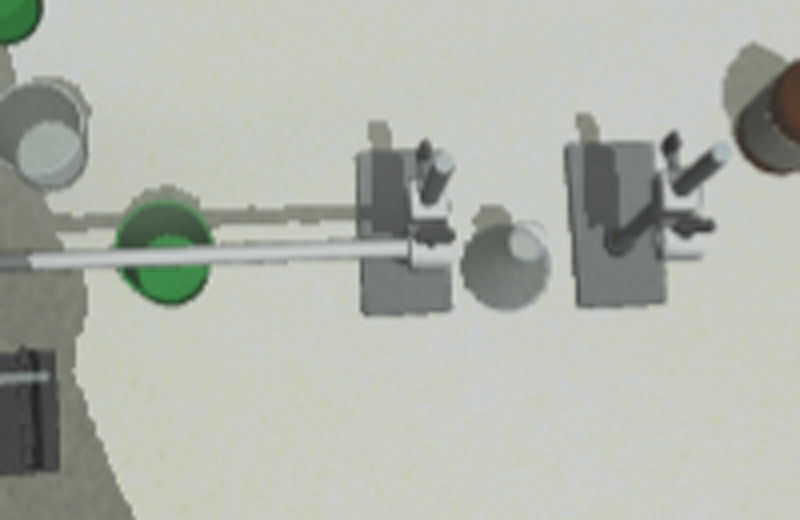

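View pics/sz8.png

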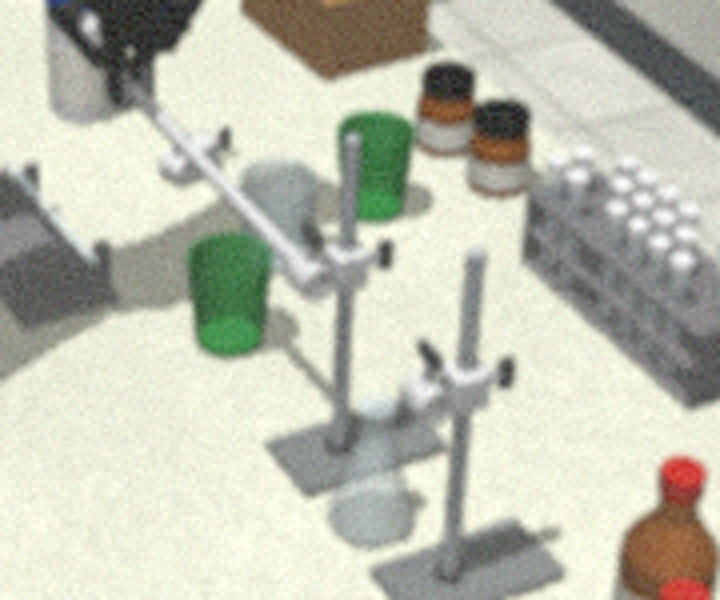

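Call:
{"fn": "play_rows", "kwargs": {"increments": [[0,-0.6,-0.8,0,-0.002,0,255],[-5,0,0,0,0,0,255],[-5,0,0,0,0,0,255],[-3,0,0,0,0,0,255],[0,0,0,0,0,0,255]]}}

```text
clock: 8.1
tcp_pos: [0.5361, 0.1945, 0.1536]
orientation: [2.147, 2.286, -0.011]
contact_force: [0.5, 0.1, -1.3]
grip_width: 0.0082
```

```bash
python3 m.py 9 -.065 .12
```

```text
t 8.1 tcp [0.5361 0.1945 0.1536] toolx [-0.0626  0.998  -0.0088] F [ 0.5  0.1 -1.3]
n 371 res 0.8007926033468541 slope x -0.06234618702409985 slope z -0.0006979753394146673
top L bar x-bore x 1.2 mm, bar z-170 1.0, (sleeve x 0.5529 z 0.1682)
top R bar x-bore x 1.1 mm, bar z-170 1.1, (sleeve x 0.5626 z 0.1701)
n 167 res 0.7955144652577696 slope x -0.06547566590243094 slope z -0.003034985453085682
side L bar x-bore x 0.5 mm, bar z-170 0.5, (sleeve x 0.5529 z 0.1706)
side R bar x-bore x 1.2 mm, bar z-170 1.0, (sleeve x 0.5622 z 0.1706)
```

Call:
{"fn": "play_rows", "kwargs": {"increments": [[-5,0,0.4,0,0.001,0.002,255],[-6,0,0,0,0,0,255],[-6,0,0,0,0,0,255],[-5,0,0,0,0,0,255],[0,0,0,0,0,0,255]]}}

```text
clock: 8.7
tcp_pos: [0.5375, 0.171, 0.1532]
orientation: [2.15, 2.285, -0.01]
contact_force: [-0.7, 0.1, -0.2]
grip_width: 0.0081
```

```bash
python3 m.py 10 -.065 .10
```

```text
t 8.7 tcp [0.5375 0.171  0.1532] toolx [-0.0608  0.9981 -0.0076] F [-0.7  0.1 -0.2]
n 333 res 0.7823598015819109 slope x -0.05941346375172763 slope z 0.003786411909379109
top L bar x-bore x 5.1 mm, bar z-170 -0.1, (sleeve x 0.5482 z 0.1654)
top R bar x-bore x -0.4 mm, bar z-170 -0.7, (sleeve x 0.5629 z 0.1701)
n 156 res 0.944077344615598 slope x -0.059971500587804934 slope z 0.001651180322793059
side L bar x-bore x -2.2 mm, bar z-170 -0.6, (sleeve x 0.5547 z 0.1677)
side R bar x-bore x -0.7 mm, bar z-170 -0.9, (sleeve x 0.5623 z 0.1711)
```

View pics/tz10.png

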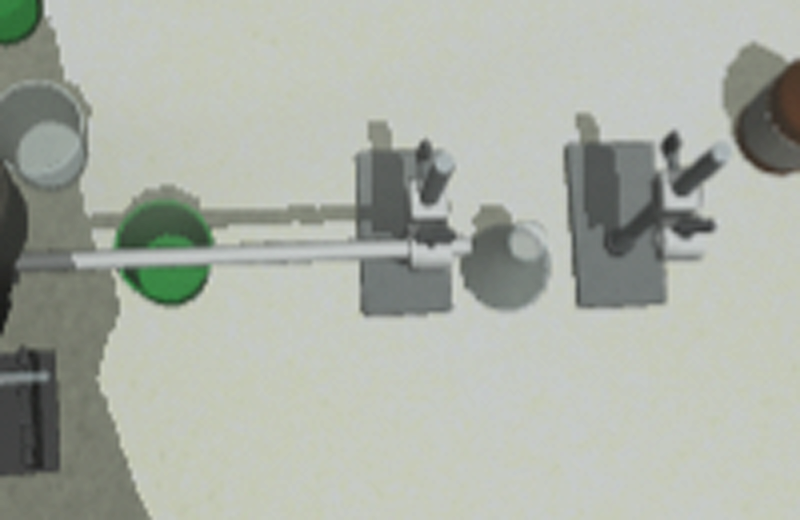

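Call:
{"fn": "play_rows", "kwargs": {"increments": [[-6,0,-0.4,0,-0.001,0,255],[-8,0,0,0,0,0,255],[-8,0,0,0,0,0,255],[-8,0,0,0,0,0,255],[-3,0,0,0,0,0,255]]}}

```text
clock: 9.3
tcp_pos: [0.5396, 0.137, 0.1539]
orientation: [2.147, 2.287, -0.01]
contact_force: [-0.2, -0.5, -0.5]
grip_width: 0.0086
```

```bash
sed -i 's/        sx,sz=sleeve(f,x0,y0)/        sx,sz=(x0,.17) if n=="top" else (x0-.0007,.17)/; s/.5623,-.2435/.5626,-.2435/' m.py; python3 m.py 11 -.065 .08
```

```text
t 9.3 tcp [0.5396 0.137  0.1539] toolx [-0.0631  0.998  -0.0082] F [-0.2 -0.5 -0.5]
n 294 res 0.7379713468979626 slope x -0.059961935818345344 slope z 0.005058902783053962
top L bar x-bore x 0.4 mm, bar z-170 0.7, (sleeve x 0.5535 z 0.1700)
top R bar x-bore x 0.5 mm, bar z-170 -0.1, (sleeve x 0.5626 z 0.1700)
n 137 res 0.9596004657915543 slope x -0.06577831917369412 slope z -0.004348935928354256
side L bar x-bore x 0.3 mm, bar z-170 1.0, (sleeve x 0.5528 z 0.1700)
side R bar x-bore x 1.3 mm, bar z-170 1.6, (sleeve x 0.5619 z 0.1700)
```

Call:
{"fn": "play_rows", "kwargs": {"increments": [[-6,0,0.5,0,0,0.002,255],[-8,0,0,0,0,0,255],[-8,0,0,0,0,0,255],[-8,0,0,0,0,0,255],[-3,0,0,0,0,0,255]]}}

```text
clock: 9.9
tcp_pos: [0.5418, 0.1027, 0.1536]
orientation: [2.148, 2.286, -0.01]
contact_force: [0.1, 0.5, -0.1]
grip_width: 0.0081
```

Call:
{"fn": "play_rows", "kwargs": {"increments": [[-6,0,0,0,0,0,255],[-6,0,0,0,0,0,255],[0,0,0,0,0,0,255],[0,0,0,0,0,0,255]]}}

```text
clock: 10.3
tcp_pos: [0.5427, 0.0889, 0.1538]
orientation: [2.149, 2.285, -0.01]
contact_force: [0.5, -0.2, -0.5]
grip_width: 0.0083
```

```bash
python3 m.py 12 -.065 .04; python3 - <<'E'
from h import *
for n in ['top12','side12']:
    f=load(n); X,Z,b,d=meas(f,.5535,-.09,-.058,.17,-.19,-.12)
    print(n,'at R dx %.1f dz %.1f; at tip y -.2: %.1f %.1f'%((X(-.2435)-.5626)*1e3,(Z(-.2435)-.17)*1e3,(X(-.2)-.560)*1e3,(Z(-.2)-.17)*1e3))
E
```

```text
t 10.3 tcp [0.5427 0.0889 0.1538] toolx [-0.0612  0.9981 -0.0076] F [ 0.5 -0.2 -0.5]
n 210 res 0.8301296173596545 slope x -0.06366350517438889 slope z 0.004606298166703605
top L bar x-bore x 0.5 mm, bar z-170 0.7, (sleeve x 0.5535 z 0.1700)
top R bar x-bore x 1.2 mm, bar z-170 0.0, (sleeve x 0.5626 z 0.1700)
n 101 res 0.9189096641434181 slope x -0.038758578655638025 slope z -0.000856444019151958
side L bar x-bore x -1.5 mm, bar z-170 0.2, (sleeve x 0.5528 z 0.1700)
side R bar x-bore x -4.7 mm, bar z-170 0.4, (sleeve x 0.5619 z 0.1700)
n 138 res 0.678421120062785 slope x -0.05024216246912521 slope z 0.012459557690041102
top12 at R dx -0.5 dz -0.6; at tip y -.2: -0.1 -0.0
n 86 res 0.9047119153414579 slope x -0.05713315898628736 slope z -0.022697347602642387
side12 at R dx -0.8 dz 2.2; at tip y -.2: -0.6 1.2
```

View pics/tz12.png

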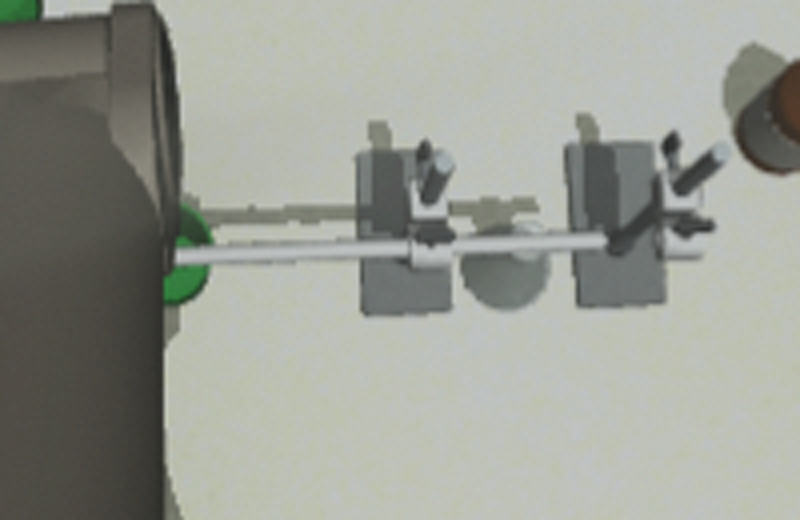

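View pics/sz12.png

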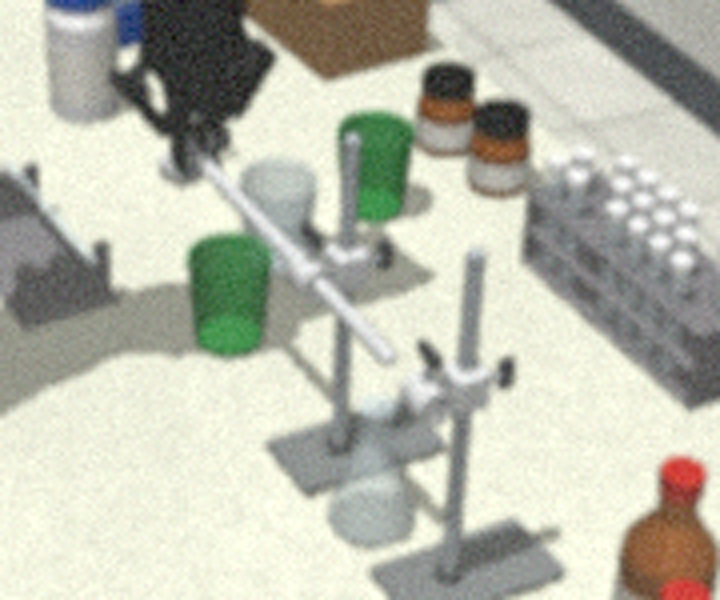

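Call:
{"fn": "play_rows", "kwargs": {"increments": [[-6,0,0,0,0,0,255],[-6,0,0,0,0,0,255],[-6,0,0,0,0,0,255],[-4,0,0,0,0,0,255],[0,0,0,0,0,0,255]]}}

```text
clock: 10.9
tcp_pos: [0.5441, 0.0655, 0.1539]
orientation: [2.148, 2.286, -0.01]
contact_force: [0.3, -0.3, -0.6]
grip_width: 0.008
```

```bash
python3 m.py 13 -.065 .03; python3 - <<'E'
from h import *
for n in ['top13','side13']:
    f=load(n); X,Z,b,d=meas(f,.5535,-.09,-.058,.17,-.215,-.11)
    print(n,'at R dx %.1f dz %.1f; at tip y -.2: %.1f %.1f'%((X(-.2435)-.5626)*1e3,(Z(-.2435)-.17)*1e3,(X(-.2)-.560)*1e3,(Z(-.2)-.17)*1e3))
E
```

```text
t 10.9 tcp [0.5441 0.0655 0.1539] toolx [-0.0623  0.998  -0.0078] F [ 0.3 -0.3 -0.6]
n 191 res 0.70938780443606 slope x -0.05840349311282672 slope z -0.0005712588767773849
top L bar x-bore x 0.6 mm, bar z-170 1.0, (sleeve x 0.5535 z 0.1700)
top R bar x-bore x 0.5 mm, bar z-170 1.1, (sleeve x 0.5626 z 0.1700)
n 96 res 0.9833204502282369 slope x -0.04859895515879555 slope z -0.012364981920670128
side L bar x-bore x -1.1 mm, bar z-170 1.2, (sleeve x 0.5528 z 0.1700)
side R bar x-bore x -2.8 mm, bar z-170 3.1, (sleeve x 0.5619 z 0.1700)
n 210 res 0.8795773965929254 slope x -0.06712089030707458 slope z 0.00583917092559396
top13 at R dx 1.4 dz 0.1; at tip y -.2: 1.1 0.4
n 132 res 0.9532453177630933 slope x -0.067396792409435 slope z 0.00703394002975553
side13 at R dx 0.3 dz -0.6; at tip y -.2: -0.0 -0.3
```

Well aligned and nothing is touching. I lower it slightly, move it a little to -x and continue into the right bore.

Call:
{"fn": "play_rows", "kwargs": {"increments": [[-3,-0.4,0.4,0,0,0.001,255],[-4,0,0,0,0,0,255],[-4,0,0,0,0,0,255],[-4,0,0,0,0,0,255],[0,0,0,0,0,0,255]]}}

```text
clock: 11.5
tcp_pos: [0.5446, 0.0506, 0.1535]
orientation: [2.147, 2.287, -0.009]
contact_force: [0.3, -0.1, -1.1]
grip_width: 0.0083
```

Call:
{"fn": "play_rows", "kwargs": {"increments": [[-4,0,0,0,0,0,255],[-4,0,0,0,0,0,255],[-4,0,0,0,0,0,255],[0,0,0,0,0,0,255]]}}

```text
clock: 11.9
tcp_pos: [0.5454, 0.0374, 0.1536]
orientation: [2.147, 2.287, -0.009]
contact_force: [-0.2, -0.6, -0.8]
grip_width: 0.0077
```

```bash
python3 m.py 14 -.225 -.11
```

```text
t 11.9 tcp [0.5454 0.0374 0.1536] toolx [-0.0629  0.998  -0.0074] F [-0.2 -0.6 -0.8]
n 233 res 0.762374549312203 slope x -0.06511485443379178 slope z 0.0064851233928381645
top L bar x-bore x -0.2 mm, bar z-170 1.0, (sleeve x 0.5535 z 0.1700)
top R bar x-bore x 0.7 mm, bar z-170 0.0, (sleeve x 0.5626 z 0.1700)
n 140 res 0.8458219973924261 slope x -0.05910558063474554 slope z 0.00024193473267150652
side L bar x-bore x 0.3 mm, bar z-170 0.3, (sleeve x 0.5528 z 0.1700)
side R bar x-bore x 0.3 mm, bar z-170 0.2, (sleeve x 0.5619 z 0.1700)
```

View pics/tz14.png

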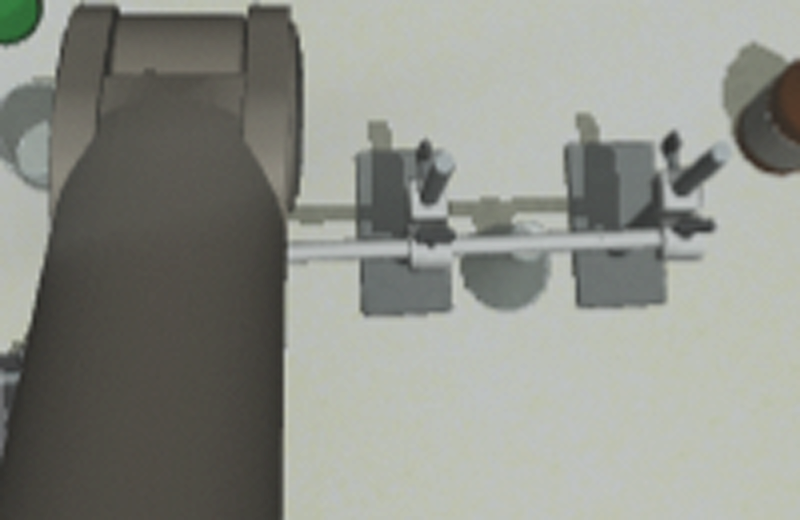

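View pics/sz14.png

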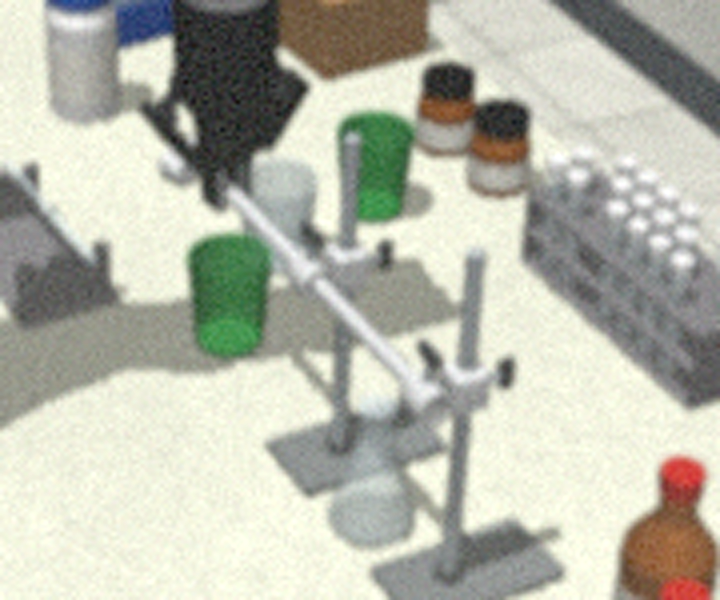

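Call:
{"fn": "play_rows", "kwargs": {"increments": [[-5,0,0,0,0,0,255],[-6,0,0,0,0,0,255],[-6,0,0,0,0,0,255],[-4,0,0,0,0,0,255],[0,0,0,0,0,0,255]]}}

```text
clock: 12.5
tcp_pos: [0.5469, 0.0154, 0.1537]
orientation: [2.146, 2.288, -0.009]
contact_force: [-0.1, -0.2, -0.5]
grip_width: 0.0086
```

```bash
python3 m.py 15 -.225 -.11
```

```text
t 12.5 tcp [0.5469 0.0154 0.1537] toolx [-0.064   0.9979 -0.0071] F [-0.1 -0.2 -0.5]
n 229 res 0.8045310411189718 slope x -0.059288367450617864 slope z 0.00912899068512069
top L bar x-bore x 0.6 mm, bar z-170 1.4, (sleeve x 0.5535 z 0.1700)
top R bar x-bore x 0.6 mm, bar z-170 -0.0, (sleeve x 0.5626 z 0.1700)
n 144 res 0.8792873630889403 slope x -0.06105534437715762 slope z 0.0045903018095997256
side L bar x-bore x 0.4 mm, bar z-170 -0.0, (sleeve x 0.5528 z 0.1700)
side R bar x-bore x 0.7 mm, bar z-170 -0.7, (sleeve x 0.5619 z 0.1700)
```

View pics/tz15.png

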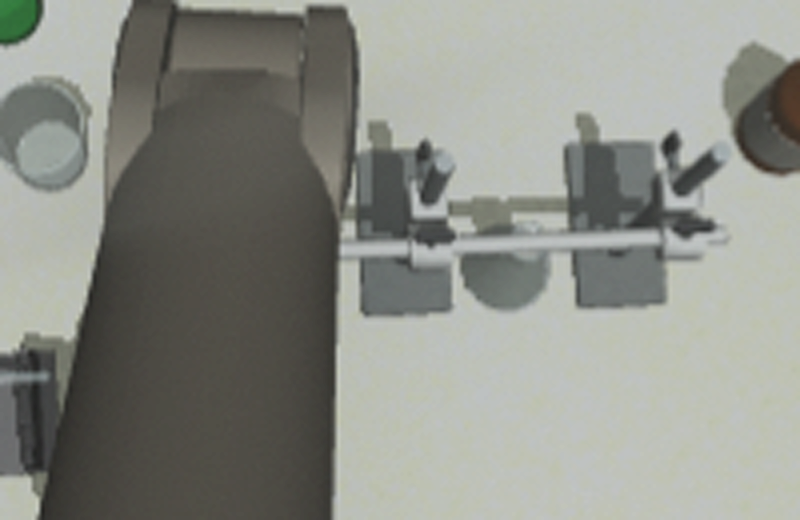

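View pics/sz15.png

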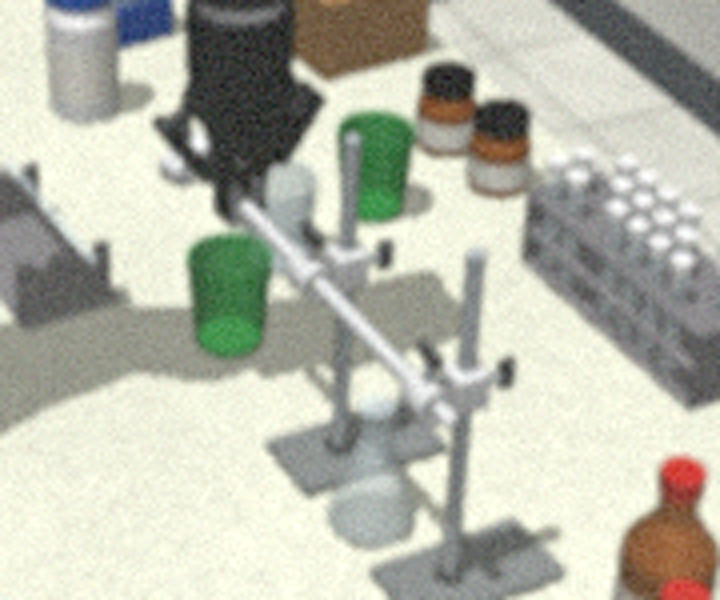

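Call:
{"fn": "play_rows", "kwargs": {"increments": [[-4,-0.3,0.2,0,-0.003,0,255],[-5,0,0,0,0,0,255],[-4,0,0,0,0,0,255],[0,0,0,0,0,0,255],[0,0,0,0,0,0,255]]}}

```text
clock: 13.1
tcp_pos: [0.5474, 0.0026, 0.1536]
orientation: [2.143, 2.289, -0.012]
contact_force: [0.6, 0.8, -0.7]
grip_width: 0.0082
```

```bash
python3 m.py 16 -.225 -.11; python3 - <<'E'
from h import *
f=load('top16');g=load('side16')
for n,F in [('top',f),('side',g)]:
    C=cloud(F); m=(F['depth']>0)&(C[...,1]<-.262)&(C[...,1]>-.32)&(np.abs(C[...,0]-.565)<.012)&(np.abs(C[...,2]-.17)<.012)
    print(n,m.sum(),C[m][:,1].min() if m.any() else None)
o=r.get_obs();print(np.abs(o['qvel']).max(),o['contact_force'],o['moment'])
E
```

```text
t 13.1 tcp [0.5474 0.0026 0.1536] toolx [-0.0656  0.9978 -0.0099] F [ 0.6  0.8 -0.7]
n 232 res 0.7650585418109935 slope x -0.0645786660771555 slope z -0.006933118879225588
top L bar x-bore x 0.2 mm, bar z-170 -0.0, (sleeve x 0.5535 z 0.1700)
top R bar x-bore x 1.0 mm, bar z-170 1.0, (sleeve x 0.5626 z 0.1700)
n 144 res 0.9502280945662099 slope x -0.05454105026512287 slope z 0.0020027313279584904
side L bar x-bore x 1.0 mm, bar z-170 0.3, (sleeve x 0.5528 z 0.1700)
side R bar x-bore x 0.2 mm, bar z-170 -0.0, (sleeve x 0.5619 z 0.1700)
top 44 -0.28650981114030555
side 47 -0.29068340947861837
0.0031368466108630685 [ 0.27638456 -0.19853407 -0.34689693] [ 0.10143381 -0.00224649  0.04280979]
```

View pics/tz16.png

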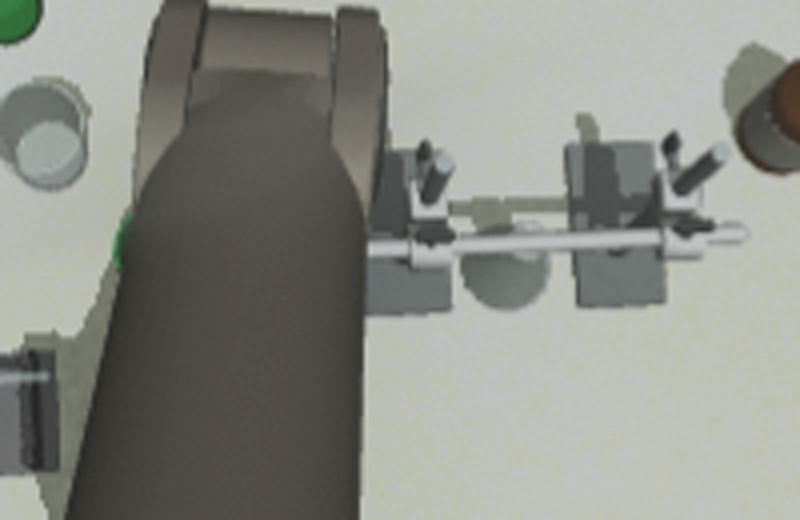

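View pics/sz16.png

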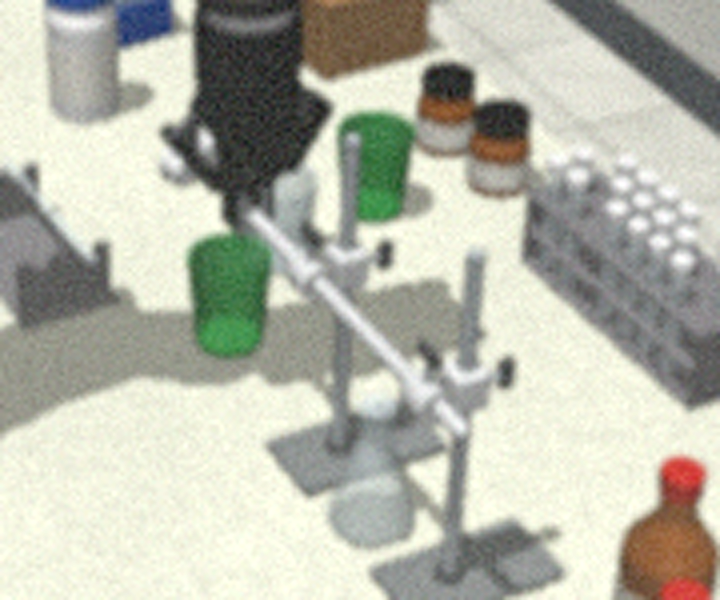

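Call:
{"fn": "play_rows", "kwargs": {"increments": [[0,0,0,0,0,0,255],[0,0,0,0,0,0,255],[0,0,0,0,0,0,255]]}}

```text
clock: 13.5
tcp_pos: [0.5474, 0.0031, 0.1535]
orientation: [2.142, 2.29, -0.012]
contact_force: [-0.1, 0.8, -1.3]
grip_width: 0.0084
```

```bash
python3 - <<'E'
from h import *
o=r.get_obs();print(o['tcp_pos'],np.abs(o['qvel']).max(),o['contact_force'],o['grip_width'])
print(r.hand_in())
E
```

```text
[0.54740972 0.00313512 0.15352506] 0.00235496217496481 [-0.11450372  0.78512875 -1.34920468] 0.008368083784220591
the job is handed in; nothing more can be done
None
```

I lifted the bar from the rest, gripping it about 30 mm from its left end. I fed it from the left through the left clamp, over the flask and through the right clamp. I handed the job in at 13.5 s with the bar still gripped at 120 N.

- **Bar position:** the last camera measurements put the axis within about 1 mm of the bore line at both clamps. It is parallel to the bores within about 0.01 rad.
- **Ends:** the right end sticks out about 31 mm past its clamp. The left end sticks out about 105 mm, worked out from the bar's length because the arm hid that end.
- **Forces and motion:** the external force at the tool was about 1.6 N at most, which includes the bar's weight, so there was no sign of it pressing on the clamps. The arm was practically still.
- **Bystanders:** in the last pictures the flask and beaker stand upright. Nothing else looked moved in what I could see, though I did not measure any of their positions.

**Disagreements:**
- The gripper opening read about 8 mm on a 12 mm bar throughout, but the bar stayed firmly held.
- The top and side cameras differed by up to about 1 mm in the last measurement. On some short stretches earlier they differed by several mm.

The hand-in reported no verdict.

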